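# Align two quarter-turn fasteners and hold the access panel shut

### The arm

A 6-joint arm with a two-finger parallel gripper is mounted at the origin on a cart in front of the work surface, level with it; the furniture and walls round the work are solid. World frame = base frame: x ahead of the robot, y to its left, z up, the work surface at z = 0. Lengths are in m, angles in degrees, forces in N, time in s.
With the tool pointing down it reaches from about 0.3 to 0.75 m from the base axis. Payload 8.5 kg.
Tool frame: the origin (TCP) lies on the centre line of the jaws, within the pads' length; the fingertips stand 17 mm ahead of it and the grasp point (between the pads) lies 2 mm behind it (env.tcp_to_tips is the distance from the TCP to the fingertips, in m); z points along the fingers, y is the line along which they close (so a half turn about z gives the same grasp; the last joint's range is limited). The gripper opens to 85 mm and grips with 20 to 120 N. Pads are 22 mm wide; open, the fingers measure 114 mm over their backs; the gripper's body (76 mm by 85 mm) begins 54 mm behind the grasp point. The pads swing forward as they close: fully open they stand 13 mm farther back than shut.
Start: joints at [-83.096, 21.807, 74.336, -0, 83.858, -12.336], TCP at [0.181, -0.519, 0.248] pointing down, gripper open.
Joint ranges: [-178.18, 178.18], [-50.72, 133.34], [12.68, 142.11], [-81.47, 261.47], [9.98, 163.14], [-165.26, 165.26]. Speed limits (degrees/s): [136.94, 136.94, 180, 180, 180, 180].

### API

Orientations are given as a 3x3 rotation matrix whose columns are the frame's x, y, z axes.
In Python, from rig import env gives the robot as it stands. The module is installed in compiled form; this text tells all that it offers.
- The arm moves only by the shell command python3 -m pendant 'ROWS' [FORCE]. ROWS is JSON, a list of rows, each a list of 7 numbers: the opening, from 0 (shut) to 1 (fully open), then the shift along the tool's x, y, z in m, then the turn, a rotation vector about the tool's x, y, z in rad. A call has 1 to 5 rows; each row is the pose to reach, as a shift and turn from the pose commanded when the call began, along the tool's axes at that moment; what a row does not reach only later rows make up. A row lasts 1/8 s, in which the tool goes at most 62.5 mm and 10.7 degrees, less where a joint would pass 70% of its speed; a pose out of reach is approached as far as the arm can. A call with a gripper value outside its range is refused whole. The fingers move at their own pace and stop on an object; FORCE is the grip in N (left out, the last holds). Time passes only in rows, so rows that repeat a pose let the fingers close. It gives the time, the measured TCP pose, the force, the opening and the grip force at its end, in the units of the state.
- env.observe(): the state, without advancing time (a new reading comes with each control period).
- env.get_image(name): name is "scene" or "top" or "wrist"; returns a dict with "image" (384x512x3 uint8, blue, green, red), "fx", "fy", "cx", "cy" (pixels), "pose" (4x4, takes a point from camera to world coordinates). Camera axes: x right, y up, looking along -z (the intrinsics and any distortion apply to the point x, -y, -z); pixel columns grow to the right and rows downward; lengths in m; the calibration is good to about 2 mm. A picture is of the moment at which its call begins. There is no depth.
- env.close_job(): hands the job in; it is judged then, once.
Trained networks look in the newest picture that a camera, given by its name, has taken for a name from the list of things; names that differ only in an ending like _2 or _b are one class to them, and where a whole thing is asked for, a point or a joint stands for the part that bears it (a point fixed in the world has none). Each returns a list of dicts, best first, with "conf" (0 to 1); they miss things now and then, are a little off and sometimes report something else, mostly with a low value. They report only what shows in the picture. A call takes as long as a camera call.
- env.find_in(camera, thing): "bbox" ([centre column, centre row, width, height] in pixels, round what is visible of it).
- env.trace(camera, thing): "mask" (384x512 bool, what is visible of it) and "bbox" ([centre column, centre row, width, height] in pixels, round what is visible of it).
- env.tip_of(camera, thing): "centre" ([column, row] in pixels: a listed point, or the origin of a listed thing).
The state is a dict: "time_s": time; "q": joint angles; "qvel": joint speeds; "joint_efforts": joint torques, N m; "position": TCP position; "tool_rot": TCP orientation; "ft_force": force on the tool from outside, world axes, zero at the start; "wrist_torque": the same for the moment, N m; "grip_width": finger opening in m; "gripper_force": force on a finger pad.
Only numpy, scipy, OpenCV 4.12 (cv2) and the standard library are available. Lean on these libraries where they do the work, as an engineer would, in place of code of your own. Each camera call takes 0.05 s, during which the arm holds its last target. There are 200 camera calls.

### The job

The access panel in the top of the blue instrument enclosure stands proud on its springs because its quarter-turn fasteners are not in line with their slots. While the panel is still up, turn each winged fastener until its white pointer stripe is at the red mark on the panel (leave one that already is), then press the panel fully down, flush with the rim, and finish while still holding it pressed there. Leave the loose things lying around undisturbed.

Things in the scene. Friction and masses are not known exactly. Their poses are not given: they have to be found in the camera images.
- enclosure: blue metal instrument enclosure, fixed to the bench, 200 (x) x 280 (y) x 85 mm high; origin at the centre of its underside; x points to its back, y to its left, z up. Its top is an open frame (rim top 85 mm high) with the aluminium access panel in it; connectors and cooling slots on its front (-x) face
- panel (a joint): downward travel of the aluminium panel (172 x 252 x 6 mm), m: 0 = up (top face 10 mm above the rim, 95 mm above the bench), 0.010 = fully home, flush with the rim. Moves straight down without tilting; springs lift it with about 2 N when up, about 9 N hold it home. Goes home only when both fasteners are aligned
- press_pad (a point): centre of the top of the round black rubber press pad (28 mm across, 2 mm high) in the middle of the panel's top face; 8 mm above the panel's underside; moves with the panel; axes as the enclosure
- wing_left (a point): on the turning axis of the left (+y) fastener (75 mm to the left of the press pad), 18 mm above the panel's top face. Its black grip wing is 42 mm long, 10 thick, from 7 to 28 mm above the panel, on a steel washer 34 across, 4 high. x: along the wing toward its white pointer stripe; z up. The red mark is a line on the panel, 32 to 54 mm off the axis toward the enclosure's +x
- wing_right (a point): on the turning axis of the right (-y) fastener (75 mm to the right of the press pad), 18 mm above the panel's top face. Its black grip wing is 42 mm long, 10 thick, from 7 to 28 mm above the panel, on a steel washer 34 across, 4 high. x: along the wing toward its white pointer stripe; z up. The red mark is a line on the panel, 32 to 54 mm off the axis toward the enclosure's +x
- fastener_left (a joint): angle of the left fastener, rad, -1.6 to 1.6: 0 = stripe at the red mark (wing along the enclosure's x), positive = anticlockwise from above. Starts at 0.5 to 1.4. Stays where left (friction 0.05 N m), no stop at 0. Its crossbar below passes the slot only within about 0.2 of 0, else it stops the panel after about 3 mm
- fastener_right (a joint): angle of the right fastener, rad, -1.6 to 1.6: 0 = stripe at the red mark (wing along the enclosure's x), positive = anticlockwise from above. Starts anywhere from -1.4 to 1.4, perhaps already aligned. Stays where left (friction 0.05 N m), no stop at 0. Its crossbar below passes the slot only within about 0.2 of 0, else it stops the panel after about 3 mm
- multimeter: yellow and black multimeter, 150 x 80 x 47 mm, loose bystander to the left; origin at the centre of its underside
- parts_tray: grey open parts tray, 70 x 110 x 20 mm, loose bystander to the left; origin at the centre of its underside
- pliers: red-handled pliers, 53 x 155 x 13 mm, loose bystander to the right; origin at the centre of the underside
- screwdriver: blue-handled screwdriver, 21 x 169 x 23 mm, loose bystander to the right; origin at the centre of the underside

How it is judged:
By the outcome, as a careful person would: the job done as asked, in the order asked, and still so for the second after the job is handed in, while the arm keeps its last pose, push and grip.
It also fails if it takes over 58 s, if anything falls off the work surface, if the arm or the gripper's body presses on something with over 40 N, if the wrist force passes 120 N, or if a joint passes its speed limit or range.

## Working session

There is one attempt and no reset: what is moved stays moved. The work goes in short steps, Python scripts to look and compute and a shell command to move; the robot and the scene stay as the last step left them, time stands still between calls to the robot, and variables do not carry over. Pictures are saved under pics/ and viewed, at most 10 in all, crops included, and the job is handed in when it is done.

```bash
mkdir -p pics; cat > h.py <<'E'
import numpy as np, cv2
from rig import env
def ray(im,c,r):
    P=im["pose"]; d=np.array([(c-im["cx"])/im["fx"],-(r-im["cy"])/im["fy"],-1.0])
    return P[:3,3],P[:3,:3]@d
def at(im,c,r,z):
    o,d=ray(im,c,r); return o+d*(z-o[2])/d[2]
E
python3 - <<'E'
from h import *
o=env.observe(); print(o['time_s'],o['position'],o['tool_rot'],o['grip_width'],env.tcp_to_tips)
ims=[]
for n in("top","scene"):
    im=env.get_image(n); ims.append(im['image']); print(n,im['pose'].round(3).tolist(),im['fx'],[k for k in im])
    for t,z in(("press_pad",.097),("wing_left",.113),("wing_right",.113),("enclosure",0)):
        for d in env.tip_of(n,t)[:2]: print(t,round(d['conf'],2),d['centre'],at(im,*d['centre'],z).round(4))
cv2.imwrite('pics/a.png',cv2.resize(ims[0],(800,600))); cv2.imwrite('pics/b.png',ims[1])
E
```

```text
0.0 [ 0.18119249 -0.51899978  0.24768884] [[ 9.44150074e-01  3.29515698e-01 -2.04950882e-04]
 [ 3.29515629e-01 -9.44148951e-01  1.48652463e-03]
 [ 2.96329042e-04 -1.47103686e-03 -9.99998874e-01]] 0.08535831227910018 0.017
top [[0.003, 0.997, -0.08, 0.436], [-1.0, 0.003, 0.0, -0.005], [0.001, 0.08, 0.997, 1.509], [0.0, 0.0, 0.0, 1.0]] 445.7910167235989 ['image', 'fx', 'fy', 'cx', 'cy', 'pose']
press_pad 0.87 [274.2, 195.4] [ 0.5411 -0.0717  0.097 ]
wing_left 0.5 [248.1, 188.8] [0.5604 0.0112 0.113 ]
enclosure 0.82 [272.3, 193.1] [ 0.5561 -0.0698  0.    ]
scene [[0.813, 0.353, -0.463, -0.119], [-0.582, 0.472, -0.662, -0.942], [-0.015, 0.808, 0.589, 0.919], [0.0, 0.0, 0.0, 1.0]] 475.91859750427307 ['image', 'fx', 'fy', 'cx', 'cy', 'pose']
```

View pics/a.png

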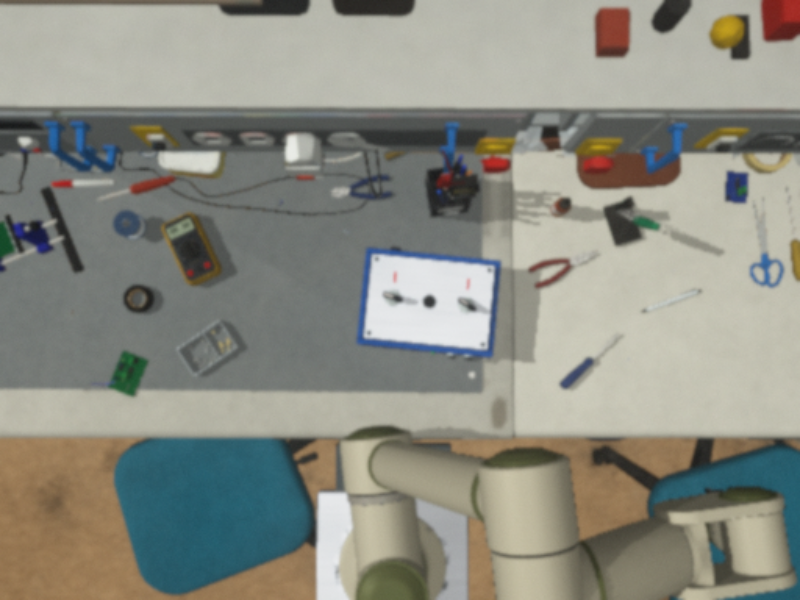

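View pics/b.png

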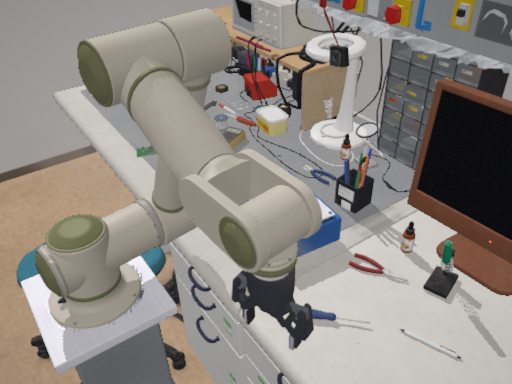

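The top view shows the enclosure yawed about -6°, with red marks near (395,277) and (468,284) and both wings roughly crosswise to them. The stripes aren't legible. The arm blocks the scene camera. I'll move the wrist camera over the panel.

```bash
python3 -m pendant '[[1,0.413,-0.333,-0.11,0,0,0.44],[1,0.413,-0.333,-0.11,0,0,0.44],[1,0.413,-0.333,-0.11,0,0,0.44],[1,0.413,-0.333,-0.11,0,0,0.44],[1,0.413,-0.333,-0.11,0,0,0.44]]'
```

```text
time_s: 1.12
position: [0.3431, -0.2583, 0.3122]
tool_rot: [[0.995, -0.104, 0.0], [-0.104, -0.995, -0.0], [0.001, 0.0, -1.0]]
ft_force: [-0.0, -0.6, 0.8]
grip_width: 0.0854
gripper_force: 0.0
```

```bash
python3 -m pendant '[[1,0.09,-0.19,-0.05,0,0,0],[1,0.09,-0.19,-0.05,0,0,0],[1,0.09,-0.19,-0.05,0,0,0],[1,0.09,-0.19,-0.05,0,0,0],[1,0.09,-0.19,-0.05,0,0,0]]'
cat > look.py <<'E'
from h import *
import sys
o=env.observe(); print(o['time_s'],o['position'].round(4),np.degrees(np.arctan2(o['tool_rot'][1,0],o['tool_rot'][0,0])),o['q'].round(1),o['ft_force'].round(1))
im=env.get_image("wrist"); print(im['pose'].round(3).tolist(),im['fx'])
for t,z in(("press_pad",.097),("wing_left",.113),("wing_right",.113)):
    for d in env.tip_of("wrist",t)[:2]: print(t,round(d['conf'],2),d['centre'],at(im,*d['centre'],z).round(4))
cv2.imwrite(sys.argv[1],cv2.resize(im['image'],(800,600)))
E
python3 look.py pics/c.png
```

```text
time_s: 1.75
position: [0.4523, -0.0791, 0.3619]
tool_rot: [[0.995, -0.101, 0.001], [-0.101, -0.995, -0.0], [0.001, 0.0, -1.0]]
ft_force: [0.5, -0.2, -0.8]
grip_width: 0.0856
gripper_force: 0.0
1.75 [ 0.4523 -0.0791  0.3619] -5.78360021077272 [-24.8   8.9  74.    0.   97.1  71. ] [ 0.5 -0.2 -0.8]
[[-0.102, 0.941, 0.322, 0.535], [-0.995, -0.097, -0.033, -0.088], [0.0, -0.323, 0.946, 0.487], [0.0, 0.0, 0.0, 1.0]] 291.34958749525236
press_pad 0.91 [239.7, 83.4] [ 0.5472 -0.0693  0.097 ]
wing_left 0.55 [182.9, 83.3] [ 0.5538 -0.0021  0.113 ]
wing_right 0.59 [306.3, 78.8] [ 0.5437 -0.15    0.113 ]
```

View pics/c.png

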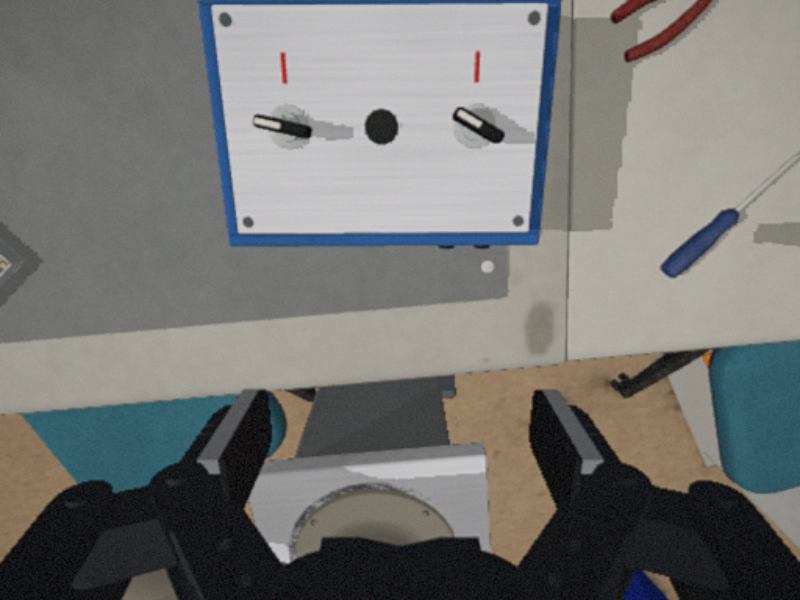

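Both pointers are visible. The left wing's stripe end is at (256,121) and its plain end at (309,131). The right wing's stripe end is at (458,111) and its plain end at (500,137). Both need to turn clockwise.

```bash
python3 - <<'E'
from h import *
im=env.get_image("wrist")
p=lambda c,r,z: at(im,c*.64,r*.64,z)[:2]
A=lambda v: np.degrees(np.arctan2(v[1],v[0])).round(1)
e=p(231,243,.085)-p(537,243,.085); print("encl yaw",A(e)-90,np.linalg.norm(e))
pad=at(im,239.7,83.4,.097)[:2]
print("pad",pad.round(4))
for n,s,b,w,m in(("L",(255,121),(310,131),(290,127),((283,53),(286,82))),("R",(456,112),(501,137),(474,126),((477,52),(476,81)))):
    a,c=p(*s,.123),p(*b,.123); wz=p(*w,.099)
    print(n,"mid",((a+c)/2).round(4),"len",np.linalg.norm(a-c).round(4),"yaw",A(a-c),"washer",wz.round(4),"d pad",np.linalg.norm(wz-pad).round(4),"mark dir",A(p(*m[0],.095)-p(*m[1],.095)))
y=np.radians(A(e)-90); print([ (pad+s*.075*np.array([-np.sin(y),np.cos(y)])).round(4) for s in(1,-1)])
E
```

```text
encl yaw -6.099999999999994 0.2734997170194003
pad [ 0.5459 -0.0718]
L mid [ 0.5554 -0.0053] len 0.041 yaw 74.1 washer [ 0.5554 -0.0053] d pad 0.0672 mark dir -4.2
R mid [ 0.5408 -0.1508] len 0.0387 yaw 57.1 washer [ 0.5406 -0.151 ] d pad 0.0793 mark dir -5.2
[array([0.5539, 0.0028]), array([ 0.5379, -0.1464])]
```

```bash
cat > go.py <<'E'
from h import *
import sys
from scipy.spatial.transform import Rotation as R
x,y,z,yaw=map(float,sys.argv[1:5]); o=env.observe(); T=o['tool_rot']; a=np.radians(yaw)
G=np.array([[np.cos(a),np.sin(a),0],[np.sin(a),-np.cos(a),0],[0,0,-1]])
print(o['time_s'],o['position'].round(4),o['ft_force'].round(1),"grip",o['grip_width'],o['gripper_force'],"shift",(T.T@(np.array([x,y,z])-o['position'])).round(4),"rot",R.from_matrix(T.T@G).as_rotvec().round(3))
E
python3 go.py .5555 -.004 .19 74.2
```

```text
2.0 [ 0.4513 -0.0813  0.3614] [ 0.7  0.6 -0.1] grip 0.08537095932566106 0.0 shift [ 0.0955 -0.0879  0.1713] rot [-0.     0.    -1.401]
```

```bash
python3 -m pendant '[[0.5,0.095,-0.088,0.171,0,0,-1.401],[0.5,0.095,-0.088,0.171,0,0,-1.401],[0.5,0.095,-0.088,0.171,0,0,-1.401],[0.5,0.095,-0.088,0.171,0,0,-1.401],[0.5,0.095,-0.088,0.171,0,0,-1.401]]' 20; python3 go.py .5555 -.004 .19 74.2
```

```text
time_s: 2.62
position: [0.5552, -0.003, 0.1882]
tool_rot: [[0.668, 0.744, -0.004], [0.744, -0.668, 0.001], [-0.002, -0.004, -1.0]]
ft_force: [-0.9, 0.5, 0.3]
grip_width: 0.0427
gripper_force: 0.0
2.625 [ 0.5552 -0.003   0.1882] [-0.9  0.5  0.3] grip 0.042673706831174954 0.0 shift [-0.0005  0.0009 -0.0018] rot [-0.004  0.001 -0.456]
```

```bash
python3 -m pendant '[[0.5,0,0,0,0,0,-0.456],[0.5,0,0,0,0,0,-0.456],[0.5,0,0,0,0,0,-0.456],[0.5,0,0,0,0,0,-0.456]]'; python3 look.py pics/d.png;  python3 go.py .5555 -.004 .121 74.2
```

```text
time_s: 3.12
position: [0.5552, -0.0037, 0.1905]
tool_rot: [[0.28, 0.96, -0.0], [0.96, -0.28, 0.0], [-0.0, -0.0, -1.0]]
ft_force: [0.1, 1.1, -0.1]
grip_width: 0.0425
gripper_force: 0.0
3.125 [ 0.5552 -0.0037  0.1905] 73.74420519875238 [-12.6  25.1  79.   -0.   75.9   3.7] [ 0.1  1.1 -0.1]
[[0.96, 0.266, 0.092, 0.578], [-0.281, 0.908, 0.31, 0.076], [-0.001, -0.324, 0.946, 0.315], [0.0, 0.0, 0.0, 1.0]] 291.34958749525236
press_pad 0.59 [269.1, 275.4] [ 0.5464 -0.0739  0.097 ]
wing_left 0.97 [258.7, 203.0] [5.582e-01 1.000e-04 1.130e-01]
wing_right 0.67 [289.7, 353.7] [ 0.5445 -0.1484  0.113 ]
3.325 [ 0.5553 -0.0032  0.1906] [-0.   0.1  0.5] grip 0.042739029398782186 0.0 shift [-0.0008  0.0004  0.0696] rot [-0.     0.    -0.007]
```

View pics/d.png

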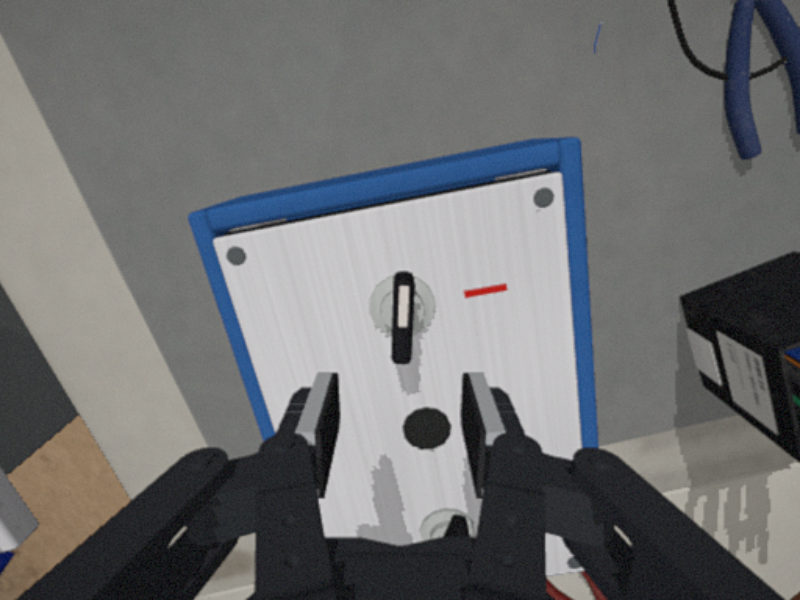

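The left wing runs straight up the image at (402,317), stripe end up, centred between the jaws and parallel to them. I'll descend and grip.

```bash
python3 -m pendant '[[0.5,0.0026,0.001,0.04,0,0,0],[0.5,0.0026,0.001,0.069,0,0,0],[0.5,0.0026,0.001,0.069,0,0,0],[0,0.0026,0.001,0.069,0,0,0],[0,0.0026,0.001,0.069,0,0,0]]' 25;  python3 -m pendant '[[0,0,0,0,0,0,0],[0,0,0,0,0,0,0],[0,0,0,0,0,0,0]]'; python3 go.py .557 -.001 .121 -5.8
```

```text
time_s: 3.95
position: [0.5572, -0.0007, 0.1229]
tool_rot: [[0.278, 0.961, 0.001], [0.961, -0.278, -0.0], [-0.0, 0.001, -1.0]]
ft_force: [0.8, -0.5, 1.5]
grip_width: 0.0093
gripper_force: 29.2
time_s: 4.32
position: [0.5572, -0.0007, 0.1219]
tool_rot: [[0.278, 0.961, 0.001], [0.961, -0.278, -0.0], [-0.0, 0.001, -1.0]]
ft_force: [-1.2, -1.0, 2.6]
grip_width: 0.0092
gripper_force: 29.4
4.325 [ 0.5572 -0.0007  0.1219] [-1.2 -1.   2.6] grip 0.009172467749939362 29.35745805501938 shift [-0.0004 -0.0002  0.0009] rot [ 1.00e-03 -0.00e+00  1.39e+00]
```

```bash
python3 -m pendant '[[0,0,0,0,0,0,0.14],[0,0,0,0,0,0,0.28],[0,0,0,0,0,0,0.42],[0,0,0,0,0,0,0.56],[0,0,0,0,0,0,0.70]]';  python3 -m pendant '[[0,0,0,0,0,0,0.14],[0,0,0,0,0,0,0.28],[0,0,0,0,0,0,0.42],[0,0,0,0,0,0,0.56],[0,0,0,0,0,0,0.69]]';python3 -m pendant '[[0,0,0,0,0,0,0],[0,0,0,0,0,0,0]]'; python3 go.py .557 -.001 .121 -5.8
```

```text
time_s: 4.95
position: [0.5564, -0.0002, 0.1215]
tool_rot: [[0.834, 0.552, -0.002], [0.552, -0.834, 0.001], [-0.001, -0.002, -1.0]]
ft_force: [-3.5, 2.1, 2.8]
grip_width: 0.0094
gripper_force: 29.4
time_s: 5.58
position: [0.5561, 0.0008, 0.1214]
tool_rot: [[0.995, -0.104, -0.002], [-0.104, -0.995, 0.003], [-0.003, -0.002, -1.0]]
ft_force: [-5.0, 7.5, 3.6]
grip_width: 0.0094
gripper_force: 29.4
time_s: 5.82
position: [0.5561, 0.0008, 0.1213]
tool_rot: [[0.995, -0.1, -0.003], [-0.1, -0.995, 0.003], [-0.003, -0.002, -1.0]]
ft_force: [-3.6, 6.0, 2.4]
grip_width: 0.0092
gripper_force: 29.4
5.825 [0.5561 0.0008 0.1213] [-3.6  6.   2.4] grip 0.009194607632217373 29.398941099643707 shift [0.001  0.0017 0.0003] rot [-0.002  0.003  0.001]
```

```bash
python3 -m pendant '[[0.5,0,0,0,0,0,0],[0.5,0,0,0,0,0,0],[0.5,0,0,-0.03,0,0,0],[0.5,-0.04,0.07,-0.08,0,0,0],[0.5,-0.08,0.07,-0.13,0,0,0]]';  python3 -m pendant '[[0.5,0,0,0,0,0,0],[0.5,0,0,0,0,0,0]]'; python3 look.py pics/e.png
```

```text
time_s: 6.45
position: [0.4864, -0.0583, 0.2318]
tool_rot: [[0.995, -0.102, -0.001], [-0.102, -0.995, 0.0], [-0.001, 0.0, -1.0]]
ft_force: [-0.5, -0.2, -0.0]
grip_width: 0.0426
gripper_force: 0.0
time_s: 6.7
position: [0.4872, -0.0567, 0.2313]
tool_rot: [[0.995, -0.101, 0.0], [-0.101, -0.995, 0.0], [0.0, -0.0, -1.0]]
ft_force: [0.2, 0.3, 0.1]
grip_width: 0.043
gripper_force: 0.0
6.7 [ 0.4872 -0.0567  0.2313] -5.7907367790368935 [-20.5  16.7  85.2   0.   78.1  75.3] [0.2 0.3 0.1]
[[-0.102, 0.941, 0.322, 0.57], [-0.995, -0.097, -0.033, -0.066], [-0.0, -0.324, 0.946, 0.356], [0.0, 0.0, 0.0, 1.0]] 291.34958749525236
press_pad 0.98 [271.8, 117.7] [ 0.5474 -0.0775  0.097 ]
wing_left 0.88 [177.3, 117.6] [ 5.567e-01 -5.000e-04  1.130e-01]
wing_right 0.92 [356.1, 116.1] [ 0.5431 -0.1449  0.113 ]
```

View pics/e.png

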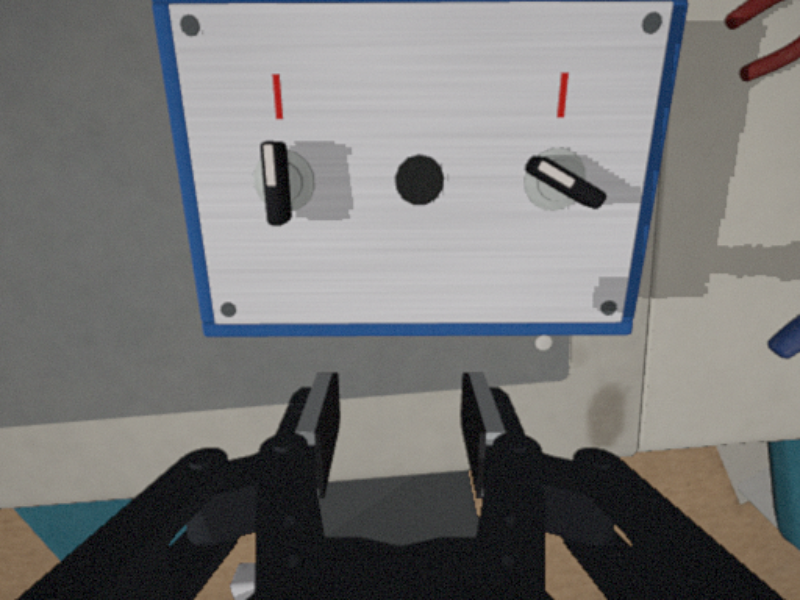

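The left stripe now points at its mark: the wing runs from (269,143) to (279,222), and the mark is at (278,95). The right wing runs from its stripe end (529,160) to (604,204).

```bash
python3 - <<'E'
from h import *
im=env.get_image("wrist")
p=lambda c,r: at(im,c*.64,r*.64,.123)[:2]
for s,b in(((529,162),(603,202)),((269,143),(279,222))):
    a,c=p(*s),p(*b); v=a-c; print(((a+c)/2).round(4),np.linalg.norm(v).round(4),np.degrees(np.arctan2(v[1],v[0])).round(1))
E
python3 go.py .5415 -.1485 .19 56
```

```text
[ 0.5434 -0.1458] 0.0435 57.9
[ 0.5574 -0.0015] 0.0381 -3.5
6.95 [ 0.4873 -0.0564  0.2306] [ 0.5  0.5 -0.7] grip 0.042455240923318635 0.0 shift [0.0632 0.0862 0.0405] rot [-1.000e-03  1.000e-03 -1.077e+00]
```

```bash
python3 -m pendant '[[0.5,0.063,0.086,0.04,0,0,-1.105],[0.5,0.063,0.086,0.04,0,0,-1.105],[0.5,0.063,0.086,0.04,0,0,-1.105],[0.5,0.063,0.086,0.04,0,0,-1.105],[0.5,0.063,0.086,0.04,0,0,-1.105]]'; python3 -m pendant '[[0.5,0,0,0,0,0,-0.17],[0.5,0,0,0,0,0,-0.17],[0.5,0,0,0,0,0,-0.17]]'; python3 go.py .5415 -.148 .1215 57.5; python3 -c "
from h import *
im=env.get_image('wrist')
for d in env.tip_of('wrist','wing_right')[:2]: print(d, at(im,*d['centre'],.113))"
```

```text
time_s: 7.58
position: [0.5414, -0.1485, 0.1907]
tool_rot: [[0.665, 0.747, -0.001], [0.747, -0.665, 0.001], [-0.0, -0.001, -1.0]]
ft_force: [0.8, 0.1, 0.0]
grip_width: 0.0427
gripper_force: 0.0
time_s: 7.95
position: [0.5412, -0.1485, 0.1912]
tool_rot: [[0.537, 0.843, -0.001], [0.843, -0.537, 0.0], [-0.0, -0.001, -1.0]]
ft_force: [0.6, -0.3, -0.1]
grip_width: 0.0427
gripper_force: 0.0
7.95 [ 0.5412 -0.1485  0.1912] [ 0.6 -0.3 -0.1] grip 0.04271198928946886 0.0 shift [0.0005 0.     0.0697] rot [-0.001  0.     0.   ]
{'centre': [257.5, 204.4], 'conf': 0.84} [ 0.54378936 -0.1465402   0.113     ]
```

```bash
python3 -m pendant '[[0.5,0.0015,0.0005,0.04,0,0,0],[0.5,0.0015,0.0005,0.069,0,0,0],[0.5,0.0015,0.0005,0.069,0,0,0],[0,0.0015,0.0005,0.069,0,0,0],[0,0.0015,0.0005,0.069,0,0,0]]' 25;  python3 -m pendant '[[0,0,0,0,0,0,0],[0,0,0,0,0,0,0],[0,0,0,0,0,0,0]]'; python3 go.py .5415 -.1485 .121 -5.8
```

```text
time_s: 8.68
position: [0.5434, -0.148, 0.1241]
tool_rot: [[0.535, 0.845, 0.004], [0.845, -0.535, -0.002], [0.0, 0.004, -1.0]]
ft_force: [1.4, 0.4, 2.0]
grip_width: 0.0092
gripper_force: 29.7
time_s: 9.05
position: [0.5433, -0.148, 0.1233]
tool_rot: [[0.535, 0.845, 0.003], [0.845, -0.535, -0.001], [0.0, 0.003, -1.0]]
ft_force: [5.8, -1.5, 2.4]
grip_width: 0.009
gripper_force: 29.8
9.05 [ 0.5433 -0.148   0.1233] [ 5.8 -1.5  2.4] grip 0.008964172050602149 29.769362211227417 shift [-0.0014 -0.0013  0.0023] rot [ 0.002 -0.002  1.108]
```

```bash
python3 -m pendant '[[0,0,0,0,0,0,0.14],[0,0,0,0,0,0,0.28],[0,0,0,0,0,0,0.42],[0,0,0,0,0,0,0.56],[0,0,0,0,0,0,0.70]]';  python3 -m pendant '[[0,0,0,0,0,0,0.14],[0,0,0,0,0,0,0.28],[0,0,0,0,0,0,0.41],[0,0,0,0,0,0,0.41],[0,0,0,0,0,0,0.41]]'; python3 go.py .5415 -.1485 .121 -5.8; python3 -m pendant '[[0.5,0,0,0,0,0,0],[0.5,0,0,0,0,0,0],[0.5,0,0,-0.03,0,0,0],[0.5,-0.04,-0.04,-0.08,0,0,0],[0.5,-0.08,-0.07,-0.13,0,0,0]]';  python3 -m pendant '[[0.5,0,0,0,0,0,0],[0,0,0,0,0,0,0]]'; python3 look.py pics/f.png
```

```text
time_s: 9.68
position: [0.5435, -0.1482, 0.1233]
tool_rot: [[0.955, 0.298, 0.003], [0.298, -0.955, -0.002], [0.003, 0.003, -1.0]]
ft_force: [5.4, -2.2, 1.9]
grip_width: 0.0092
gripper_force: 29.7
time_s: 10.3
position: [0.5435, -0.1484, 0.1233]
tool_rot: [[0.995, -0.103, 0.003], [-0.103, -0.995, -0.002], [0.004, 0.002, -1.0]]
ft_force: [6.1, -3.8, 2.4]
grip_width: 0.0094
gripper_force: 29.8
10.3 [ 0.5435 -0.1484  0.1233] [ 6.1 -3.8  2.4] grip 0.009374536992755467 29.757482707500458 shift [-0.002   0.0003  0.0023] rot [ 0.002 -0.004 -0.002]
time_s: 10.92
position: [0.4795, -0.0791, 0.2383]
tool_rot: [[0.995, -0.103, -0.002], [-0.103, -0.995, 0.001], [-0.002, -0.001, -1.0]]
ft_force: [0.2, 0.2, 0.2]
grip_width: 0.0423
gripper_force: 0.0
time_s: 11.18
position: [0.4806, -0.0802, 0.2373]
tool_rot: [[0.995, -0.103, -0.001], [-0.103, -0.995, 0.0], [-0.001, -0.0, -1.0]]
ft_force: [0.1, 0.6, -0.6]
grip_width: 0.0259
gripper_force: 0.0
11.175 [ 0.4806 -0.0802  0.2373] -5.904609036922145 [-23.4  16.1  85.   -0.   79.   72.5] [ 0.1  0.6 -0.6]
[[-0.104, 0.941, 0.323, 0.563], [-0.995, -0.098, -0.034, -0.09], [-0.0, -0.325, 0.946, 0.362], [0.0, 0.0, 0.0, 1.0]] 291.34958749525236
press_pad 0.8 [237.4, 113.9] [ 0.5465 -0.0715  0.097 ]
wing_left 0.95 [151.8, 111.2] [ 0.557  -0.0025  0.113 ]
wing_right 0.93 [330.2, 109.1] [ 0.5434 -0.1491  0.113 ]
```

View pics/f.png

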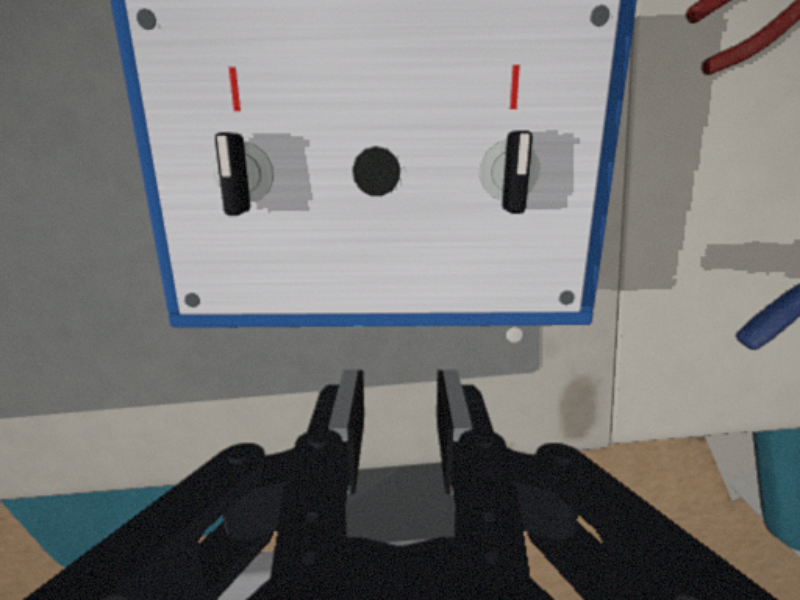

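Both stripes point at their red marks, and the press pad is at (376,171). Next I'll shut the jaws and go above the pad.

```bash
python3 go.py .549 -.0755 .13 -5.8
```

```text
11.375 [ 0.4809 -0.0806  0.2366] [-0.5 -0.4  0.3] grip -8.660443938933088e-06 0.0 shift [ 0.0674 -0.0121  0.1064] rot [-0.001  0.002 -0.003]
```

```bash
python3 -m pendant '[[0,0.067,-0.012,0.04,0,0,0],[0,0.067,-0.012,0.08,0,0,0],[0,0.067,-0.012,0.106,0,0,0],[0,0.067,-0.012,0.106,0,0,0],[0,0.067,-0.012,0.106,0,0,0]]'; python3 -m pendant '[[0,0,0,0.008,0,0,0],[0,0,0,0.014,0,0,0],[0,0,0,0.018,0,0,0],[0,0,0,0.018,0,0,0]]'; python3 go.py .549 -.0755 .104 -5.8
```

```text
time_s: 12.0
position: [0.5492, -0.0756, 0.1326]
tool_rot: [[0.995, -0.103, 0.001], [-0.103, -0.995, -0.0], [0.001, 0.0, -1.0]]
ft_force: [0.4, -0.6, 0.1]
grip_width: -0.0001
gripper_force: 0.0
time_s: 12.5
position: [0.5486, -0.0752, 0.1137]
tool_rot: [[0.995, -0.103, -0.0], [-0.103, -0.995, 0.0], [-0.0, -0.0, -1.0]]
ft_force: [-1.5, -0.4, 2.9]
grip_width: -0.0001
gripper_force: 1.0
12.5 [ 0.5486 -0.0752  0.1137] [-1.5 -0.4  2.9] grip -0.00010302704979890017 0.9745507501065731 shift [0.0004 0.0003 0.0097] rot [-0.     0.    -0.002]
```

Contact at the expected height, about 3 N. I'll press on in small steps.

```bash
python3 -m pendant '[[0,0,0,0.003,0,0,0],[0,0,0,0.006,0,0,0],[0,0,0,0.008,0,0,0],[0,0,0,0.010,0,0,0],[0,0,0,0.010,0,0,0]]'; python3 -m pendant '[[0,0,0,0.001,0,0,0],[0,0,0,0.002,0,0,0],[0,0,0,0.002,0,0,0]]'
```

```text
time_s: 13.12
position: [0.5488, -0.0752, 0.1043]
tool_rot: [[0.995, -0.103, 0.001], [-0.103, -0.995, -0.0], [0.001, 0.0, -1.0]]
ft_force: [-3.1, 0.7, 9.4]
grip_width: 0.0001
gripper_force: 4.3
time_s: 13.5
position: [0.5488, -0.0752, 0.1039]
tool_rot: [[0.995, -0.103, 0.002], [-0.103, -0.995, -0.001], [0.002, 0.001, -1.0]]
ft_force: [-7.0, 2.1, 21.9]
grip_width: -0.0001
gripper_force: 11.1
```

The panel has reached its hard stop at TCP z = 0.104, the flush height, with 22 N. I'll take one check picture while holding.

```bash
python3 -m pendant '[[0,0,0,0,0,0,0],[0,0,0,0,0,0,0]]'; python3 look.py pics/g.png
```

```text
time_s: 13.75
position: [0.5488, -0.0752, 0.1039]
tool_rot: [[0.995, -0.103, 0.002], [-0.103, -0.995, -0.001], [0.002, 0.001, -1.0]]
ft_force: [-7.6, 2.2, 20.9]
grip_width: -0.0003
gripper_force: 11.1
13.75 [ 0.5488 -0.0752  0.1039] -5.897132170346549 [-20.   30.5  85.9  -0.   63.4  75.9] [-7.6  2.2 20.9]
[[-0.104, 0.941, 0.321, 0.631], [-0.995, -0.099, -0.033, -0.084], [0.001, -0.322, 0.947, 0.229], [0.0, 0.0, 0.0, 1.0]] 291.34958749525236
press_pad 0.61 [252.2, 250.0] [ 0.5552 -0.0747  0.097 ]
wing_left 0.84 [106.3, 266.8] [ 0.5627 -0.008   0.113 ]
wing_right 0.8 [402.7, 265.3] [ 0.5492 -0.144   0.113 ]
```

View pics/g.png

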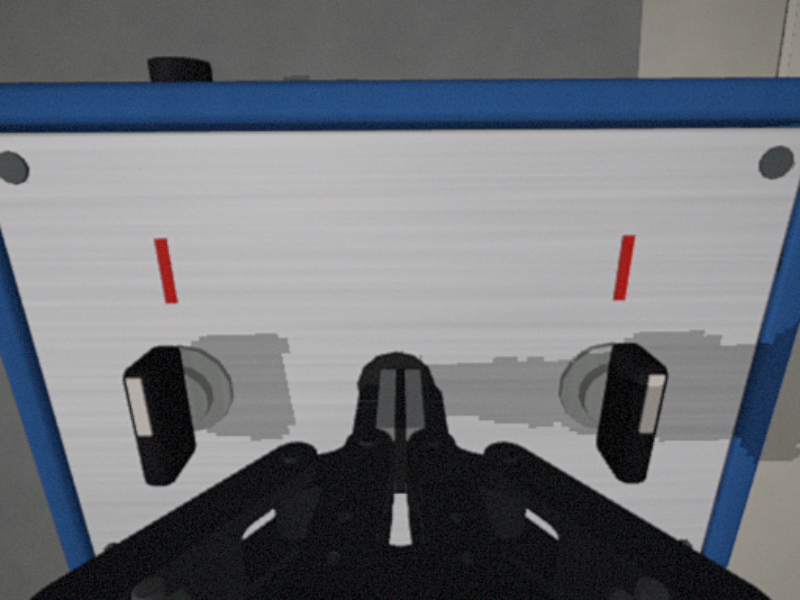

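The fingertips rest on the pad at (400,390). Both stripes point at the marks, and the panel is level with the rim (back edge at row 130). I'm handing the job in while holding.

```bash
python3 -c "
from rig import env
print(env.close_job())"
```

```text
the job is handed in; nothing more can be done
None
```

Both fasteners are turned to their red marks, and the panel is pressed flush at its stop. I handed the job in at about 14 s with the arm still holding it down at about 21 N.

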